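# Clear the spent jar and hold the sample carrier up for wiping

## Robot

A 6-joint arm with a two-finger parallel gripper is mounted at the origin on the work surface. World frame = base frame: x ahead of the robot, y to its left, z up, the work surface at z = 0. Lengths are in m, angles in rad, forces in N, time in s.
With the tool pointing down it reaches from about 0.25 to 0.775 m from the base axis. Payload 4 kg.
Tool frame: the origin (TCP) lies where the fingers leave the gripper's body, on its centre line; the fingertips stand 97 mm ahead of it and the grasp point (between the pads) lies 78 mm ahead of it; z points along the fingers, x is the direction in which the jaws open and shut, and the axes are right-handed (so a half turn about z gives the same grasp; the last joint's range is limited). The gripper opens to 94 mm and grips with 3 to 60 N. Pads are 16 mm wide; open, the fingers measure 119 mm over their backs; the gripper's body (75 mm by 177 mm) begins 78 mm behind the grasp point.
Start: joints at [-1.229, 0.087, 1.371, -0, 1.684, -0.103], TCP at [0.237, -0.496, 0.303] pointing down, gripper open.
Joint ranges: [-3.1, 3.1], [-0.76, 2.03], [0.27, 2.55], [-1.08, 4.22], [0.17, 2.65], [-2.57, 2.57]. Speed limits (rad/s): [2.79, 2.79, 3.14, 3.14, 3.14, 3.14].

## Interface

Orientations are given as [roll, pitch, yaw] about the fixed x, y, z axes, in that order (R = Rz(yaw) Ry(pitch) Rx(roll)).
In Python, from bench import * gives the robot as it stands.
- The arm moves only by the tool jog_arm, never from a script. Its argument "moves" is a list of rows, each a list of 7 numbers: the turn, a rotation vector about the world's x, y, z in rad, then the shift along the world's x, y, z in mm, then the finger opening in mm, from 0 to 94. In form: [[rx, ry, rz, tx, ty, tz, fingers], ...]. A call has 1 to 12 rows; each row shifts and turns the commanded pose from where the row before left it; what a row does not reach is not made up. A row lasts 1/8 s, in which the tool goes at most 62.5 mm and 10.7 degrees, less where a joint would pass 70% of its speed; a pose out of reach is approached as far as the arm can. A call is refused whole if a number of a shift passes 62.5 or a number of a turn 0.188, either way. A call with a gripper value outside its range is refused whole. The fingers move at their own pace and stop on an object; the grip force is fixed at half the most. Time passes only in rows, so rows that do not move let the fingers close. It gives the time, the measured TCP pose, the force and the opening at its end, in the units of the state.
- get_obs(): the state, without advancing time (a new reading comes with each control period).
- snapshot(name): name is "side" or "top" or "wrist"; returns the picture (384x512x3 uint8, red, green, blue); there is no depth.
- get_calibration(name): a dict with "camera_matrix" (3x3 intrinsics, pixels), "R" (3x3) and "t" (3): a world point X has camera coordinates R X + t. Camera axes: x right, y down, z forward; pixel columns grow to the right and rows downward; lengths in m; the calibration is good to about 2 mm. A picture is of the moment at which its call begins: read the wrist's pose just before it. get_calibration takes no time and is no camera call; for the wrist camera it gives the pose at the moment of the call.
- close_job(): hands the job in, once; it reports no verdict.
Trained networks look in the newest picture that a camera, given by its name, has taken for a name from the list of things; names that differ only in an ending like _2 or _b are one class to them, and where a whole thing is asked for, a point or a joint stands for the part that bears it (a point fixed in the world has none). Each returns a list of dicts, best first, with "conf" (0 to 1); they miss things now and then, are a little off and sometimes report something else, mostly with a low value. They report only what shows in the picture. A call takes as long as a camera call. They do not tell look-alikes from the thing itself.
- look_for(label, camera): "bbox" ([left, top, right, bottom] in pixels, round what is visible of it).
The state is a dict: "time": time; "joint_positions": joint angles; "qvel": joint speeds; "joint_torque": joint torques, N m; "tool_pos": TCP position; "ee_rot": TCP orientation; "wrist_force": force on the tool from outside, world axes, zero at the start; "wrist_torque": the same for the moment, N m; "width": finger opening in m.
Only numpy, scipy, OpenCV 4.12 (cv2) and the standard library are available. Lean on these libraries where they do the work, as an engineer would, in place of code of your own. Each camera call takes 0.05 s, during which the arm holds its last target.

## Task

I want to wipe the bench under the sample carrier. First take out the spent jar, the one that has no cap, and drop it into the steel discard basket while the carrier still stands on the bench; then lift the carrier by its handle with the three capped jars standing in it, keep it level all the way, and finish while holding it still and level in the air with its underside about 12 cm above the bench. Do not set it down or let go, and leave the other things on the bench alone.

Things in the scene. Friction and masses are not known exactly. Their poses are not given: they have to be found in the camera images.
- carrier: grey plastic tray, 190 (its x) x 170 (its y) mm, 6 mm thick, about 350 g empty, loose on the bench; origin at the centre of its underside, z up. Four square pockets centred at x = +-60, y = +-55 mm in its frame, 42 mm wide inside, walls 3 mm thick rising to 22 mm above the underside; the jars stand on the tray 6 mm above the underside. A bare aluminium bridge handle stands in the middle
- carrier_handle (a point): middle of the carrier's handle bar, 80 mm above the carrier's underside on its centre. The bar runs 74 mm along the carrier's x, is 14 mm wide (carrier y) and 18 mm high (71 to 89 mm above the underside), on 8 mm thick posts under its two ends (33 mm either side of the middle) with free space between; the nearest jars stand 36 mm or more to the side of it, beyond its ends
- jar_open: the spent jar: empty white plastic jar without a cap, open neck 29 mm diameter from 57 to 68 mm height; body 38 mm diameter up to 52 mm; 68 mm tall, about 35 g; origin at the centre of its underside, z up. At the start it stands loose in one of the carrier's four pockets, which one varies
- jar_open_mid (a point): middle of the spent jar, on its axis 34 mm above its underside
- jar_a: capped white plastic jar, 73 mm tall: body 38 mm diameter up to 52 mm, shoulder, screw cap 34 mm diameter from 58 to 73 mm; about 70 g; origin at the centre of its underside, z up. Stands loose in one of the carrier's four pockets and stays there
- jar_b: capped white plastic jar, 73 mm tall: body 38 mm diameter up to 52 mm, shoulder, screw cap 34 mm diameter from 58 to 73 mm; about 70 g; origin at the centre of its underside, z up. Stands loose in one of the carrier's four pockets and stays there
- jar_c: capped white plastic jar, 73 mm tall: body 38 mm diameter up to 52 mm, shoulder, screw cap 34 mm diameter from 58 to 73 mm; about 70 g; origin at the centre of its underside, z up. Stands loose in one of the carrier's four pockets and stays there
- basket: open slatted steel basket fixed to the bench, 170 (its x) x 200 (its y) x 90 mm high, walls and floor 5 mm thick; origin at the centre of its underside, z up. It stands to the left or right of the carrier
- wash_bottle: translucent whitish bottle with a blue cap, 60 mm diameter, 150 mm tall, a bystander; origin at the centre of its underside
- beaker: empty glass beaker, 70 mm diameter, 90 mm tall, a bystander; origin at the centre of its underside
- scoop: steel laboratory scoop (spoon shape) lying on the bench, a bystander; its long axis is x
Mind the look-alikes: they are no part of the job. Leave any purple look-alike of the jar_c alone. Leave any turquoise look-alike of the jar_open alone.

How it is judged:
On the way, in this order (a step that is already met when the one before it is completed fails the run):
1. the jar without a cap lies in the basket, let go, while the carrier stands on the bench (x of jar_open_mid in the frame of basket between -0.08 and 0.08 m and y of jar_open_mid in the frame of basket between -0.095 and 0.095 m and height (world z) of jar_open_mid below 0.08 m and contact force between jar_open and the fingers below 0.1 N and height (world z) of carrier below 0.02 m), for 0.2 s.
2. the carrier is lifted clear of the bench, level and held by the gripper (height (world z) of carrier between 0.08 and 0.2 m and angle between carrier's own z axis and vertical below 0.14 rad and contact force between carrier and the fingers above 1 N), for 0.2 s.
At the end, for the whole second after the job is handed in: The spent jar lies inside the basket, let go. The gripper holds the carrier with its underside 80 to 200 mm above the bench, tilted less than 0.14 rad (8 degrees), still (under 30 mm/s and 0.2 rad/s), not touching the basket, and the three capped jars stand in its pockets (all of step 2 and x of jar_open_mid in the frame of basket between -0.08 and 0.08 m and y of jar_open_mid in the frame of basket between -0.095 and 0.095 m and height (world z) of jar_open_mid below 0.08 m and contact force between jar_open and the fingers below 0.1 N and z of jar_a in the frame of carrier between 0 and 0.014 m and angle between the z axis of each of jar_a, jar_b, jar_c and the z axis of carrier, either way round below 0.2 rad and horizontal distance between each of jar_a, jar_b, jar_c and carrier below 0.095 m and z of jar_b in the frame of carrier between 0 and 0.014 m and z of jar_c in the frame of carrier between 0 and 0.014 m and linear speed of carrier below 0.03 m/s and angular speed of carrier below 0.2 rad/s and contact force between carrier and basket below 0.1 N); the arm keeps its last pose, push and grip.
It fails at once if the carrier is tipped by more than 0.35 rad (20 degrees) (angle between carrier's own z axis and vertical above 0.35 rad).
It fails at once if a capped jar comes out of its pocket (z of any of jar_a, jar_b, jar_c in the frame of carrier above 0.03 m).
It fails at once if a bystander (wash bottle, beaker, scoop) is moved by more than 30 mm (distance of any of wash_bottle, beaker, scoop from where it was at the start of the episode above 0.03 m).
It also fails if it takes over 58 s, if anything falls off the work surface, if the arm or the gripper's body presses on something with over 40 N, if the wrist force passes 120 N, or if a joint passes its speed limit or range.

## Working session

There is one attempt and no reset: what is moved stays moved. The work goes in short steps, Python scripts to look and compute and a tool call to move; the robot and the scene stay as the last step left them, time stands still between calls to the robot, and variables do not carry over. Pictures are saved under pics/ and viewed, and the job is handed in when it is done.

Besides the shell and the picture viewer there is one more tool, called by a JSON object that holds its "method" and its "body". jog_arm: Moves the arm, as the interface text tells. Its arguments: {"type":"object","properties":{"moves":{"type":"array","items":{"type":"array","items":{"type":"number"}}}},"required":["moves"]}

```bash
mkdir -p pics; cat > h.py <<'E'
from bench import *
import numpy as np, cv2
def snap(c,n):
    im=snapshot(c); cv2.imwrite(f"pics/{n}.png",cv2.cvtColor(im,cv2.COLOR_RGB2BGR)); return im
def ray(c,u,v,z):
    k=get_calibration(c);K=np.array(k["camera_matrix"]);R=np.array(k["R"]);t=np.array(k["t"])
    o=-R.T@t; d=R.T@np.linalg.inv(K)@np.array([u,v,1.]); s=(z-o[2])/d[2]; return o+s*d
def proj(c,X):
    k=get_calibration(c);K=np.array(k["camera_matrix"]);R=np.array(k["R"]);t=np.array(k["t"])
    p=K@(R@np.array(X)+t); return p[:2]/p[2]
E
python3 - <<'E'
from h import *
for c in ["top","side"]:
    im=snap(c,c+"0")
    for l in ["carrier","carrier_handle","jar_open","jar_a","basket","wash_bottle","beaker","scoop"]:
        print(c,l,[(np.round(d["bbox"]).tolist(),round(d["conf"],2)) for d in look_for(l,c)])
print(get_obs())
E
```

```text
top carrier [([277.0, 170.0, 323.0, 224.0], 0.61), ([312.0, 175.0, 319.0, 190.0], 0.54)]
top carrier_handle [([277.0, 172.0, 322.0, 227.0], 0.77)]
top jar_open [([281.0, 176.0, 293.0, 189.0], 0.5)]
top jar_a [([303.0, 208.0, 322.0, 221.0], 0.62), ([278.0, 210.0, 291.0, 218.0], 0.41), ([312.0, 176.0, 318.0, 188.0], 0.41)]
top basket [([168.0, 168.0, 239.0, 223.0], 0.79)]
top wash_bottle [([255.0, 125.0, 272.0, 144.0], 0.88)]
top beaker [([127.0, 223.0, 149.0, 244.0], 0.81), ([275.0, 176.0, 291.0, 188.0], 0.35)]
top scoop [([376.0, 216.0, 394.0, 267.0], 0.82)]
side carrier [([264.0, 162.0, 333.0, 212.0], 0.94)]
side carrier_handle [([265.0, 165.0, 334.0, 214.0], 0.68)]
side jar_open [([249.0, 187.0, 260.0, 205.0], 0.69), ([267.0, 174.0, 279.0, 191.0], 0.66)]
side jar_a [([314.0, 166.0, 329.0, 187.0], 0.74), ([307.0, 150.0, 313.0, 170.0], 0.72), ([299.0, 182.0, 311.0, 206.0], 0.68), ([286.0, 151.0, 297.0, 178.0], 0.58)]
side basket [([187.0, 194.0, 290.0, 288.0], 0.86)]
side wash_bottle [([207.0, 150.0, 228.0, 198.0], 0.91)]
side beaker [([214.0, 294.0, 246.0, 342.0], 0.74)]
side scoop [([349.0, 147.0, 395.0, 166.0], 0.49)]
{'time': 0.9, 'joint_positions': array([-1.22908205e+00,  8.71571407e-02,  1.37067688e+00, -2.55737034e-05,
        1.68358248e+00, -1.03105685e-01]), 'qvel': array([ 6.13473705e-05, -1.86634757e-04,  1.14730855e-03, -8.47621587e-04,
        1.08446692e-03, -5.37875058e-04]), 'joint_torque': array([-7.22421391e-04, -3.40033114e+01, -3.02600956e+01,  7.17194751e-02,
        2.35760672e-02, -1.96719458e-05]), 'tool_pos': array([ 0.23665423, -0.49649756,  0.30274107]), 'ee_rot': array([ 3.14154925e+00, -1.72604811e-04, -1.12597924e+00]), 'wrist_force': array([ 0.71313765, -0.31667937, -0.20020189]), 'wrist_torque': array([0.02116122, 0.0126022 , 0.03741671]), 'width': 0.09369795053521052}
```

```bash
python3 - <<'E'
from h import *
a=cv2.imread("pics/top0.png");b=cv2.imread("pics/side0.png")
cv2.imwrite("pics/top0c.png",cv2.resize(a[110:280,110:410],None,fx=2.6,fy=2.6,interpolation=cv2.INTER_CUBIC))
cv2.imwrite("pics/side0c.png",cv2.resize(b[130:350,180:420],None,fx=2.7,fy=2.7,interpolation=cv2.INTER_CUBIC))
E
```

```text
(no output)
```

View pics/top0c.png

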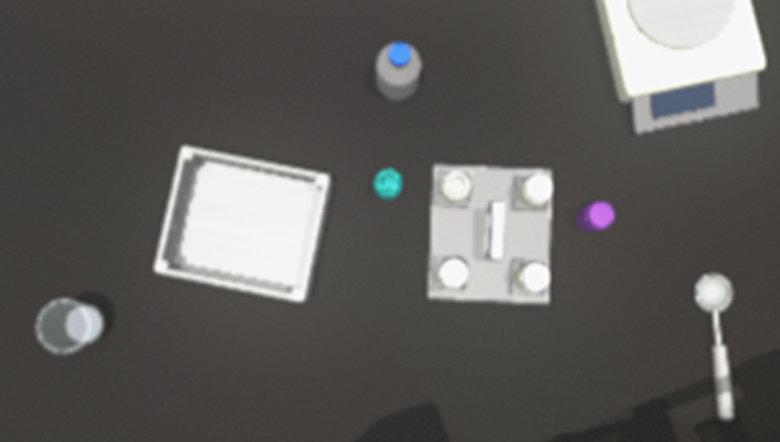

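View pics/side0c.png

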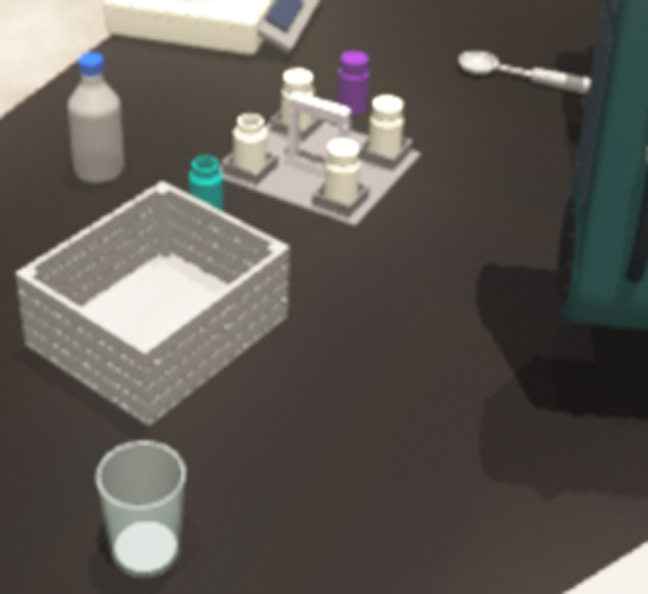

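View pics/top0.png

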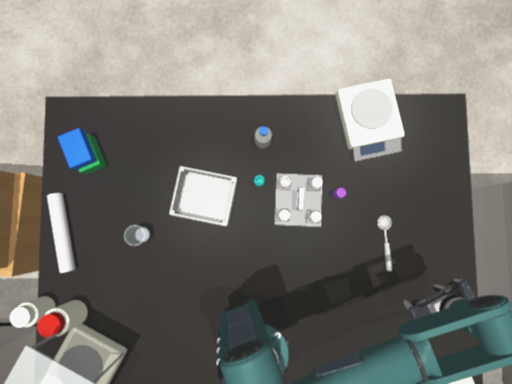

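The top view shows the carrier at about (299,200). Its uncapped jar is in the top-left pocket, about (285,181). The basket is to the left at about (203,196), and the turquoise and purple decoys stand either side of the carrier. The side view agrees that the open neck is in the left-hand pocket.

```bash
python3 - <<'E'
from h import *
f=lambda p:(110+(p[0]+.5)/2.6-.5,110+(p[1]+.5)/2.6-.5)
g=lambda n,p,z:print(n,(ray("top",*f(p),z)*1000).round(0))
for n,p,z in [("cTL",(433,164),.006),("cTR",(553,170),.006),("cBR",(549,303),.006),("cBL",(428,299),.006),
 ("open",(456,185),.074),("jTR",(538,188),.079),("jBL",(453,273),.079),("jBR",(536,276),.079),
 ("h1",(498,203),.089),("h2",(496,259),.089),("teal",(388,183),.068),("purple",(601,215),.073),
 ("bTL",(183,148),.09),("bTR",(328,176),.09),("bBR",(304,300),.09),("bBL",(156,270),.09),
 ("bottlecap",(400,53),.15),("beaker",(62,326),.09),("scoop1",(713,292),.01),("scoop2",(726,415),.01)]: g(n,p,z)
k=get_calibration("top");print(-np.array(k["R"]).T@np.array(k["t"]))
k=get_calibration("side");print(-np.array(k["R"]).T@np.array(k["t"]))
k=get_calibration("wrist");print(k["camera_matrix"],-np.array(k["R"]).T@np.array(k["t"]),k["R"])
E
```

```text
cTL [647. -71.   6.]
cTR [ 637. -242.    6.]
cBR [ 448. -232.    6.]
cBL [455. -61.   6.]
open [609. -97.  74.]
jTR [ 603. -208.   79.]
jBL [490. -91.  79.]
jBR [ 485. -202.   79.]
h1 [ 582. -152.   89.]
h2 [ 508. -148.   89.]
teal [613.  -6.  68.]
purple [ 566. -293.   73.]
bTL [660. 268.  90.]
bTR [621.  75.  90.]
bBR [456. 107.  90.]
bBL [498. 303.  90.]
bottlecap [771. -22. 150.]
beaker [426. 425.  90.]
scoop1 [ 461. -463.   10.]
scoop2 [ 289. -474.   10.]
[0.46357464 0.0074467  1.33192799]
[0.02954975 0.98555668 0.8393092 ]
[[306.20586226   0.         256.9974822 ]
 [  0.         306.20586226 191.74767133]
 [  0.           0.           1.        ]] [ 0.31268452 -0.4607129   0.3838313 ] [[ 4.30044274e-01 -9.02807361e-01 -8.89643877e-04]
 [-8.64984259e-01 -4.12309418e-01  2.86012544e-01]
 [-2.58581038e-01 -1.22228529e-01 -9.58225461e-01]]
```

Carrier: centre about (546,-150), yaw about -0.053. Spent jar: about (609,-98). I'll go above the jar with the jaws along the carrier's y axis, so the same yaw also suits the handle.

{"method": "jog_arm", "body": {"moves": [[0, 0, -0.05, 37, 40, 0, 94], [0, 0, -0.05, 37, 40, 0, 94], [0, 0, -0.05, 37, 40, 0, 94], [0, 0, -0.05, 37, 40, 0, 94], [0, 0, -0.05, 37, 40, 0, 94], [0, 0, -0.05, 37, 40, 0, 80], [0, 0, -0.05, 37, 40, 0, 60], [0, 0, -0.05, 37, 40, 0, 60], [0, 0, -0.05, 37, 40, 0, 60], [0, 0, -0.05, 37, 40, 0, 60], [0, 0, 0, 0, 0, 0, 60]]}}

```text
time: 2.28
tool_pos: [0.6083, -0.0935, 0.3016]
ee_rot: [3.141, 0.001, -1.621]
wrist_force: [0.5, -0.6, 0.8]
width: 0.0601
```

```bash
python3 - <<'E'
from h import *
o=get_obs();print(o["time"],o["tool_pos"],o["ee_rot"],o["width"],o["joint_positions"])
im=snap("wrist","w1")
for l in ["jar_open","jar_a","carrier_handle"]:
    print(l,[(np.round(d["bbox"]).tolist(),round(d["conf"],2)) for d in look_for(l,"wrist")])
for n,X in dict(open=(.609,-.098,.074),grasp=(.609,-.098,.048),h1=(.582,-.152,.089),h2=(.508,-.148,.089),jTR=(.603,-.208,.079)).items(): print(n,proj("wrist",X).round())
E
```

```text
2.275 [ 0.60825153 -0.09348245  0.30164303] [ 3.14056942e+00  9.26321293e-04 -1.62081756e+00] 0.06010068329724873 [-2.44894997e-01  2.34605719e-01  1.20454551e+00  7.16961626e-04
  1.70362463e+00  1.37601662e+00]
jar_open [([247.0, 150.0, 278.0, 190.0], 0.79), ([162.0, 151.0, 200.0, 190.0], 0.6)]
jar_a [([336.0, 242.0, 372.0, 291.0], 0.84), ([334.0, 154.0, 385.0, 196.0], 0.8), ([396.0, 175.0, 459.0, 226.0], 0.76), ([247.0, 243.0, 275.0, 296.0], 0.6)]
carrier_handle []
open [257. 181.]
grasp [257. 175.]
h1 [312. 208.]
h2 [308. 272.]
jTR [364. 182.]
```

View pics/w1.png

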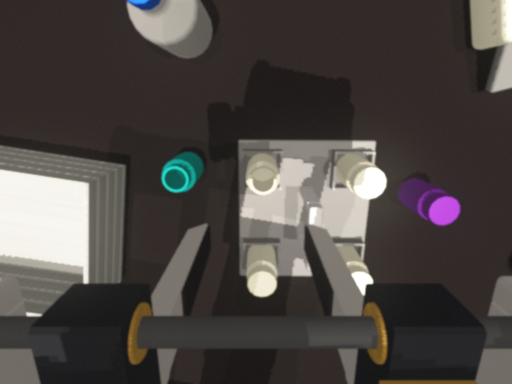

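The open jar's neck shows at about (264,180) in the wrist view, 7 px from my prediction. I'll re-measure it with the arm at rest.

```bash
python3 - <<'E'
from h import *
im=snap("wrist","w2"); o=get_obs();print(o["tool_pos"],o["ee_rot"])
cv2.imwrite("pics/w2c.png",cv2.resize(cv2.imread("pics/w2.png")[120:310,140:400],None,fx=3,fy=3,interpolation=cv2.INTER_CUBIC))
r=lambda u,v,z:(ray("wrist",u,v,z)*1000).round(1)
print(r(264,180,.074),r(369,181,.079))
print(r(239,140,.006),r(376,141,.006),r(240,274,.006))
E
```

```text
[ 0.605967   -0.09768724  0.30300972] [-3.14150516e+00 -5.25214380e-04 -1.62764758e+00]
[ 609.9 -105.3   74. ] [ 603.9 -213.1   79. ]
[644.6 -77.8   6. ] [ 633.8 -245.6    6. ] [458.4 -65.4   6. ]
```

View pics/w2c.png

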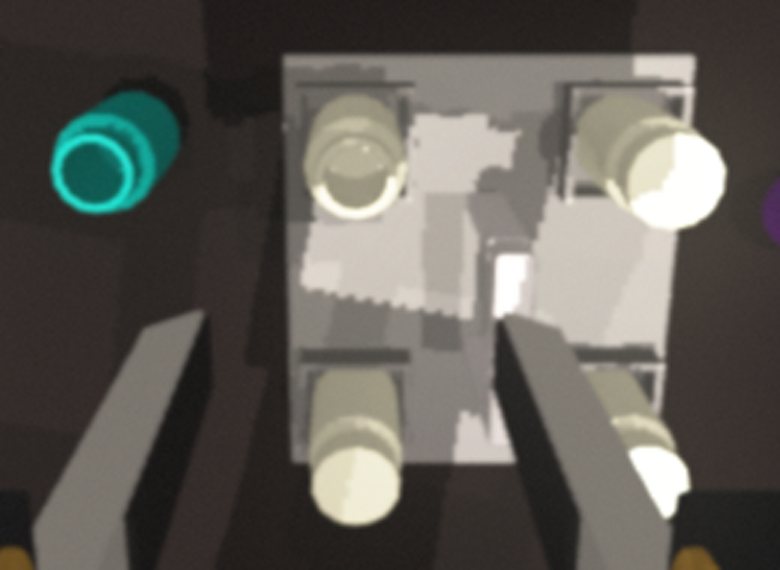

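```bash
python3 - <<'E'
from h import *
f=lambda p:(140+(p[0]+.5)/3-.5,120+(p[1]+.5)/3-.5)
g=lambda n,p,z:print(n,(ray("wrist",*f(p),z)*1000).round(1))
o=get_obs();print(o["tool_pos"])
for n,p,z in [("open",(357,172),.074),("jTR",(676,180),.079),("jBL",(356,485),.079),("TL",(283,55),.006),("TR",(695,57),.006),("BL",(293,462),.006),("teal",(92,173),.068),("hfar",(513,247),.089)]:g(n,p,z)
E
```

```text
[ 0.605967   -0.09768724  0.30300972]
open [613.4 -99.9  74. ]
jTR [ 605.6 -208.9   79. ]
jBL [492.5 -92.8  79. ]
TL [647.4 -71.9   6. ]
TR [ 637.  -239.8    6. ]
BL [459.2 -61.7   6. ]
teal [616.9  -6.1  68. ]
hfar [ 588.  -151.3   89. ]
```

Two views put the jar at about (611,-99) and the carrier centre at about (548,-151). Descending to grasp.

{"method": "jog_arm", "body": {"moves": [[0, 0, 0, 2, -1, -50, 60], [0, 0, 0, 2, -1, -50, 60], [0, 0, 0, 0, 0, -45, 60], [0, 0, 0, 0, 0, -22, 60], [0, 0, 0, 0, 0, -9, 60], [0, 0, 0, 0, 0, 0, 60]]}}

```text
time: 3.28
tool_pos: [0.6104, -0.0993, 0.1271]
ee_rot: [-3.141, -0.0, -1.627]
wrist_force: [-0.1, -0.7, 0.8]
width: 0.0602
```

```bash
python3 - <<'E'
from h import *
im=snap("wrist","w3"); o=get_obs();print(o["time"],o["tool_pos"],o["ee_rot"],o["wrist_force"])
cv2.imwrite("pics/w3c.png",cv2.resize(cv2.imread("pics/w3.png"),(768,576)))
E
```

```text
3.325 [ 0.61101899 -0.09921986  0.1280599 ] [-3.13953801e+00 -5.27813502e-04 -1.62687932e+00] [ 1.12996755  0.16018376 -0.89892641]
```

View pics/w3c.png

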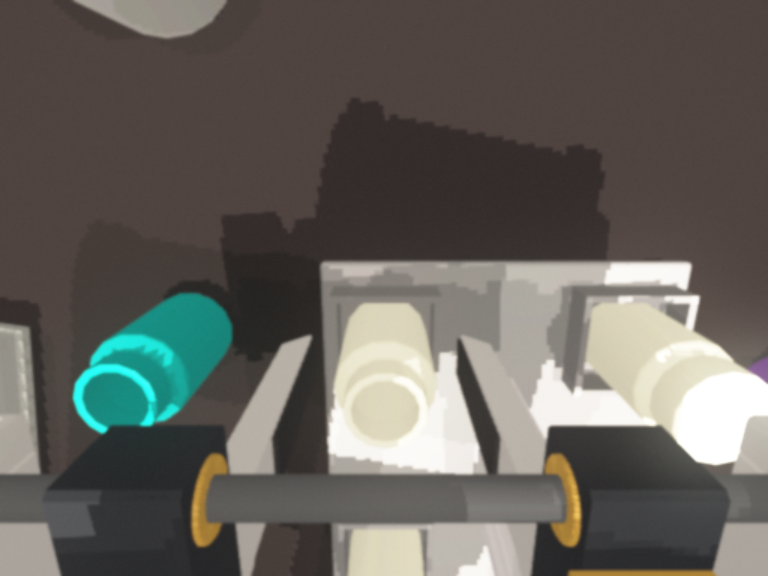

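The jar neck, at about (385,405) in the enlarged picture, is centred between the fingers. Closing.

{"method": "jog_arm", "body": {"moves": [[0, 0, 0, 0, 0, 0, 25], [0, 0, 0, 0, 0, 0, 25], [0, 0, 0, 0, 0, 0, 25], [0, 0, 0, 0, 0, 0, 25], [0, 0, 0, 0, 0, 0, 25]]}}

```text
time: 3.95
tool_pos: [0.611, -0.0986, 0.1275]
ee_rot: [-3.14, -0.0, -1.626]
wrist_force: [-1.0, 0.3, 3.8]
width: 0.034
```

{"method": "jog_arm", "body": {"moves": [[0, 0, 0, 0, 0, 10, 25], [0, 0, 0, 0, 0, 20, 25], [0, 0, 0, 0, 0, 20, 25], [0, 0, 0, 0, 0, 0, 25]]}}

```text
time: 4.45
tool_pos: [0.6121, -0.0989, 0.1805]
ee_rot: [-3.135, -0.001, -1.626]
wrist_force: [0.5, 0.1, -0.7]
width: 0.0336
```

```bash
python3 - <<'E'
from h import *
im=snap("wrist","w4"); o=get_obs();print(o["time"],o["tool_pos"],o["width"],o["wrist_force"])
cv2.imwrite("pics/w4c.png",cv2.resize(cv2.imread("pics/w4.png"),(768,576)))
snap("side","s4")
cv2.imwrite("pics/s4c.png",cv2.resize(cv2.imread("pics/s4.png")[100:300,200:400],None,fx=3,fy=3))
E
```

```text
4.5 [ 0.61138182 -0.09867026  0.17872563] 0.03379405609736786 [-0.06214435  0.73514998 -0.71821708]
```

View pics/w4c.png

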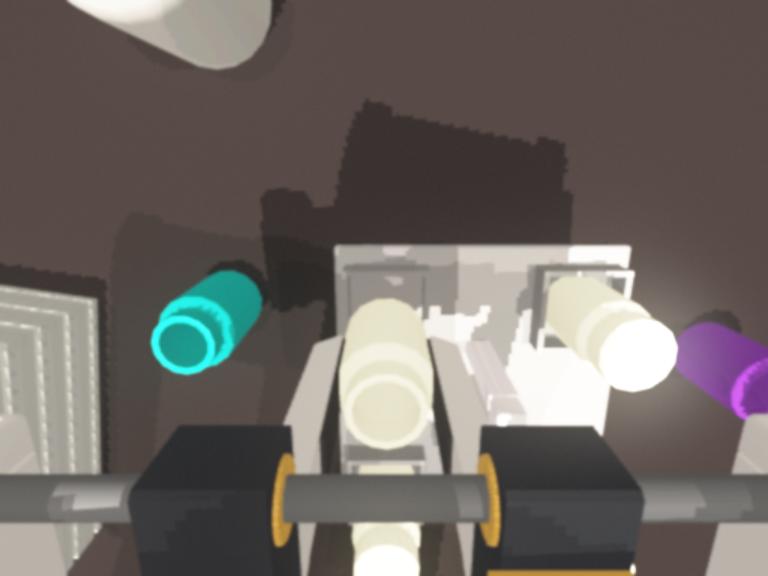

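View pics/s4c.png

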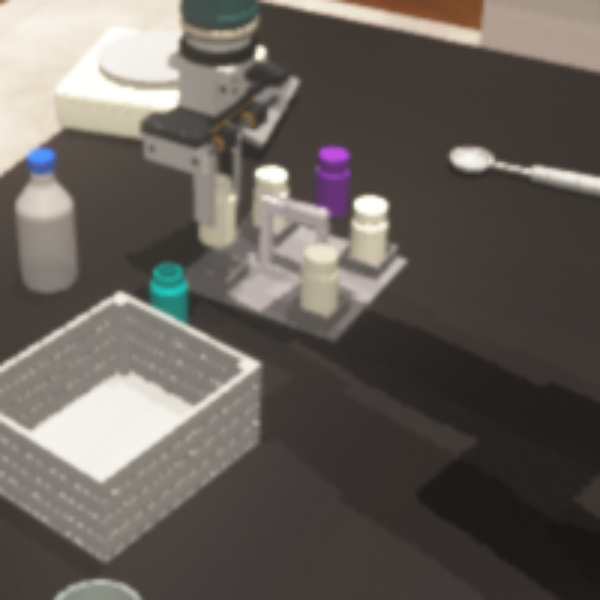

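The jar is held and clear of its pocket. Carrying it to the basket centre, about (559,188).

{"method": "jog_arm", "body": {"moves": [[0, 0, 0, 0, 0, 45, 25], [0, 0, 0, 0, 0, 45, 25], [0, 0, 0, -7, 35, 0, 25], [0, 0, 0, -9, 50, 0, 25], [0, 0, 0, -9, 50, 0, 25], [0, 0, 0, -9, 50, 0, 25], [0, 0, 0, -9, 50, 0, 25], [0, 0, 0, -9, 50, 0, 25], [0, 0, 0, 0, 2, -20, 25], [0, 0, 0, 0, 0, -40, 25], [0, 0, 0, 0, 0, -40, 25], [0, 0, 0, 0, 0, -28, 25]]}}

```text
time: 6.05
tool_pos: [0.5571, 0.1883, 0.1352]
ee_rot: [3.137, -0.001, -1.626]
wrist_force: [-0.1, 1.1, -0.9]
width: 0.0337
```

```bash
python3 - <<'E'
from h import *
im=snap("wrist","w5"); o=get_obs();print(o["time"],o["tool_pos"],o["width"],o["wrist_force"],o["joint_positions"])
snap("side","s5")
a=cv2.resize(cv2.imread("pics/w5.png"),(400,300));b=cv2.resize(cv2.imread("pics/s5.png")[100:300,150:417],(400,300))
cv2.imwrite("pics/ws5.png",np.hstack([a,b]))
E
```

```text
6.1 [0.5552552  0.18775115 0.13113665] 0.03395299414286863 [-1.07485335 -0.86629823 -3.33462569] [ 2.29384466e-01  2.65897314e-01  1.51188963e+00 -7.88486460e-05
  1.37572280e+00  1.85533499e+00]
```

View pics/ws5.png

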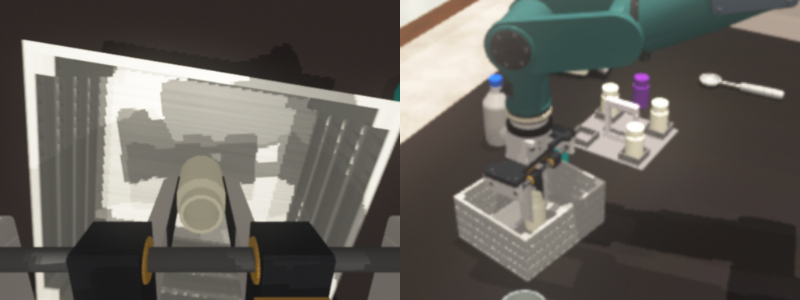

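The jar is inside the basket, just above its floor. Releasing, then retracting.

{"method": "jog_arm", "body": {"moves": [[0, 0, 0, 0, 0, 0, 50], [0, 0, 0, 0, 0, 0, 60], [0, 0, 0, 0, 0, 0, 60], [0, 0, 0, 0, 0, 10, 60], [0, 0, 0, 0, 0, 40, 60], [0, 0, 0, 0, 0, 50, 60], [0, 0, 0, 0, 0, 50, 60]]}}

```text
time: 7.02
tool_pos: [0.5585, 0.1884, 0.2913]
ee_rot: [-3.14, 0.0, -1.626]
wrist_force: [0.1, 0.4, -0.1]
width: 0.06
```

```bash
python3 - <<'E'
from h import *
im=snap("wrist","w6"); o=get_obs();print(o["time"],o["tool_pos"],o["width"],o["wrist_force"])
snap("side","s6")
a=cv2.resize(cv2.imread("pics/w6.png"),(400,300));b=cv2.resize(cv2.imread("pics/s6.png")[100:300,150:417],(400,300))
cv2.imwrite("pics/ws6.png",np.hstack([a,b]))
E
```

```text
7.075 [0.56049563 0.18897651 0.30037799] 0.06022471189489601 [1.57381671 0.79245335 3.93350349]
```

View pics/ws6.png

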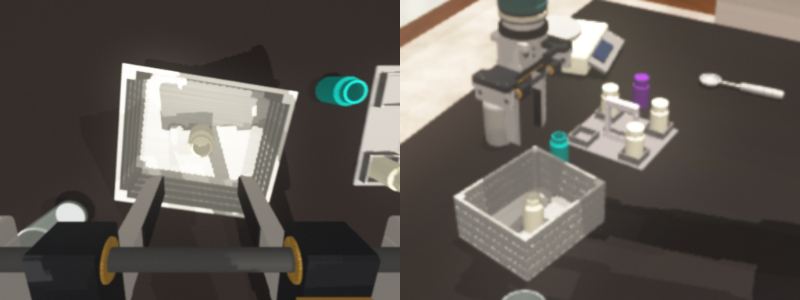

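The jar stands upright and released in the basket. Moving back to a spot in front of the carrier to measure the handle.

{"method": "jog_arm", "body": {"moves": [[0, 0, 0, -10, -50, 0, 60], [0, 0, 0, -14, -58, 0, 60], [0, 0, 0, -14, -58, 0, 60], [0, 0, 0, -14, -58, 0, 60], [0, 0, 0, -14, -58, 0, 60], [0, 0, 0, -14, -58, 0, 60], [0, 0, 0, 0, 0, 0, 60], [0, 0, 0, 0, 0, 0, 60]]}}

```text
time: 8.12
tool_pos: [0.4785, -0.1513, 0.2887]
ee_rot: [-3.142, 0.001, -1.627]
wrist_force: [-0.8, 0.3, 0.8]
width: 0.0601
```

```bash
python3 - <<'E'
from h import *
im=snap("wrist","w7"); o=get_obs();print(o["time"],o["tool_pos"],o["ee_rot"],o["wrist_force"])
cv2.imwrite("pics/w7c.png",cv2.resize(cv2.imread("pics/w7.png")[130:330,130:390],None,fx=3,fy=3,interpolation=cv2.INTER_CUBIC))
for l in ["carrier_handle","jar_a"]:
    print(l,[(np.round(d["bbox"]).tolist(),round(d["conf"],2)) for d in look_for(l,"wrist")])
E
```

```text
8.175 [ 0.47878104 -0.15066194  0.28873269] [-3.14145870e+00  5.19578704e-04 -1.62513562e+00] [-0.81292612  0.09760439 -0.31137782]
carrier_handle [([176.0, 21.0, 332.0, 192.0], 0.94)]
jar_a [([178.0, 149.0, 222.0, 197.0], 0.92), ([286.0, 26.0, 337.0, 74.0], 0.91), ([283.0, 151.0, 326.0, 195.0], 0.66), ([360.0, 67.0, 423.0, 108.0], 0.59)]
```

View pics/w7c.png

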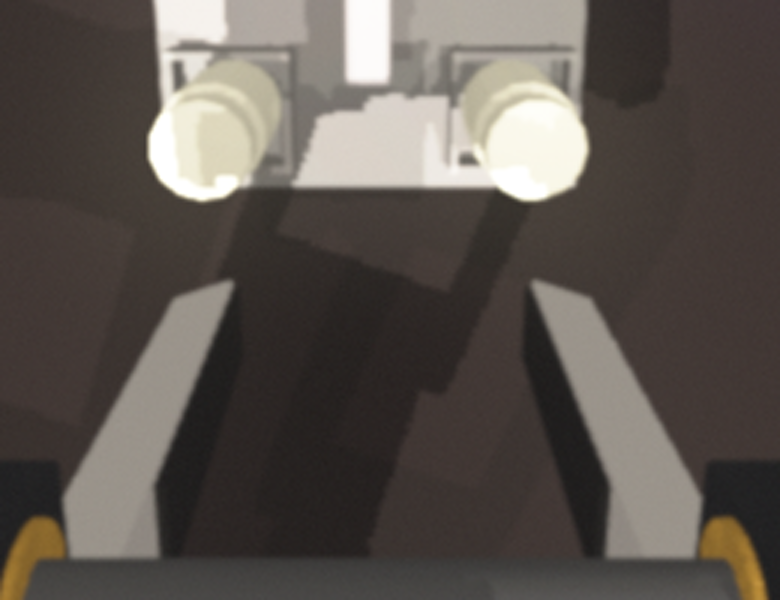

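```bash
python3 - <<'E'
from h import *
a=cv2.imread("pics/w7.png")
cv2.imwrite("pics/w7d.png",cv2.resize(a[10:210,150:350],None,fx=3,fy=3,interpolation=cv2.INTER_CUBIC))
f=lambda p:(130+(p[0]+.5)/3-.5,130+(p[1]+.5)/3-.5)
print((ray("wrist",*f((368,83)),.089)*1000).round(1))
for n,X in dict(h1=(.5835,-.153,.089),h2=(.5095,-.149,.089)).items(): print(n,proj("wrist",X).round(1))
E
```

```text
[ 512.7 -147.5   89. ]
h1 [254.   75.5]
h2 [254.1 160.6]
```

View pics/w7d.png

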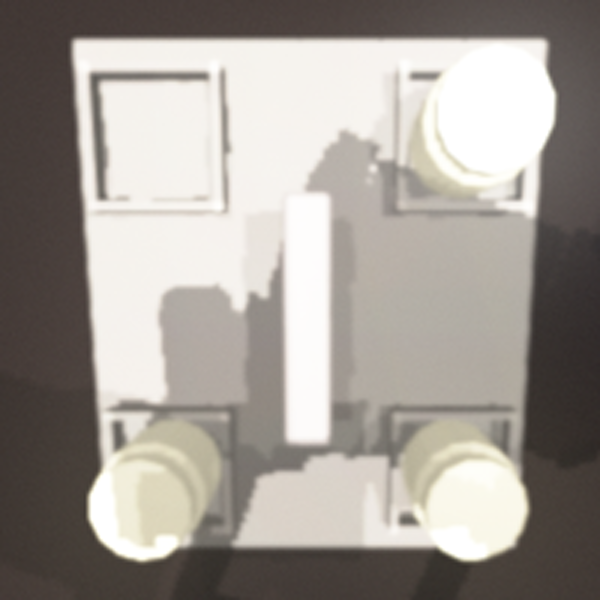

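```bash
python3 - <<'E'
from h import *
f=lambda p:(150+(p[0]+.5)/3-.5,10+(p[1]+.5)/3-.5)
A=ray("wrist",*f((307,194)),.089);B=ray("wrist",*f((307.5,444)),.089)
d=A-B;print(A,B,(A+B)/2,np.hypot(*d[:2]),np.arctan2(d[1],d[0]), get_obs()["ee_rot"],get_obs()["tool_pos"])
E
```

```text
[ 0.58456428 -0.15136091  0.089     ] [ 0.51237924 -0.1473372   0.089     ] [ 0.54847176 -0.14934906  0.089     ] 0.07229709624753 -0.05568403769100536 [-3.14153194e+00  2.17297582e-04 -1.62364026e+00] [ 0.47898893 -0.15013915  0.28874511]
```

Handle middle is about (547.5,-149.5), aligned with the jaws. I'll grip 7 mm toward the base from the middle, which is roughly the centre of mass along the bar with that jar gone.

{"method": "jog_arm", "body": {"moves": [[0, 0, 0, 30, 0, 0, 60], [0, 0, 0, 32, 0, -10, 60], [0, 0, 0, 0, 1, -45, 60], [0, 0, 0, 0, 0, -45, 60], [0, 0, 0, 0, 0, -24, 60], [0, 0, 0, 0, 0, -6, 60], [0, 0, 0, 0, 0, 0, 60], [0, 0, 0, 0, 0, 0, 60]]}}

```text
time: 9.28
tool_pos: [0.5416, -0.1505, 0.1606]
ee_rot: [-3.138, -0.001, -1.625]
wrist_force: [0.3, 0.1, -0.2]
width: 0.0602
```

```bash
python3 - <<'E'
from h import *
im=snap("wrist","w8"); o=get_obs();print(o["time"],o["tool_pos"],o["ee_rot"],o["wrist_force"])
snap("side","s8")
a=cv2.resize(cv2.imread("pics/w8.png"),(400,300));b=cv2.resize(cv2.imread("pics/s8.png")[120:240,230:390],(400,300))
cv2.imwrite("pics/ws8.png",np.hstack([a,b]))
E
```

```text
9.325 [ 0.54155939 -0.15059256  0.16058491] [-3.13835689e+00 -1.15989410e-03 -1.62561088e+00] [ 0.43343939 -0.00212164  0.13114097]
```

View pics/ws8.png

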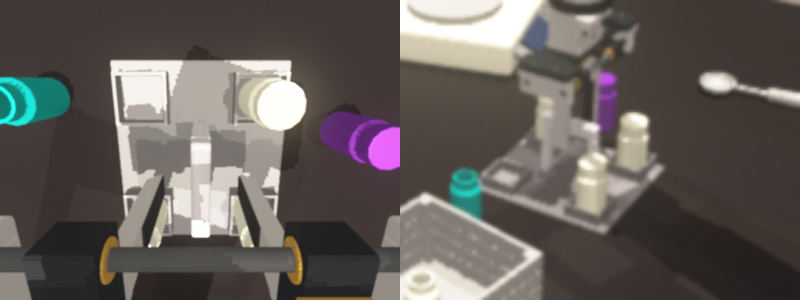

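The bar is centred between the fingers. Lowering 2 mm and closing.

{"method": "jog_arm", "body": {"moves": [[0, 0, 0, 0, 0, -2, 40], [0, 0, 0, 0, 0, 0, 22], [0, 0, 0, 0, 0, 0, 0], [0, 0, 0, 0, 0, 0, 0], [0, 0, 0, 0, 0, 0, 0], [0, 0, 0, 0, 0, 0, 0]]}}

```text
time: 10.12
tool_pos: [0.5407, -0.1504, 0.1567]
ee_rot: [3.142, 0.0, -1.626]
wrist_force: [0.5, 0.6, -0.2]
width: 0.0136
```

{"method": "jog_arm", "body": {"moves": [[0, 0, 0, 0, 0, 4, 0], [0, 0, 0, 0, 0, 4, 0], [0, 0, 0, 0, 0, 6, 0], [0, 0, 0, 0, 0, 6, 0], [0, 0, 0, 0, 0, 0, 0], [0, 0, 0, 0, 0, 0, 0]]}}

```text
time: 10.88
tool_pos: [0.5406, -0.1505, 0.1767]
ee_rot: [3.142, -0.0, -1.626]
wrist_force: [0.1, -0.1, -6.4]
width: 0.0138
```

```bash
python3 - <<'E'
from h import *
im=snap("wrist","w9"); o=get_obs();print(o["time"],o["tool_pos"],o["ee_rot"],o["wrist_force"],o["wrist_torque"],o["width"])
snap("side","s9")
a=cv2.resize(cv2.imread("pics/w9.png"),(400,300));b=cv2.resize(cv2.imread("pics/s9.png")[120:240,230:390],(400,300))
cv2.imwrite("pics/ws9.png",np.hstack([a,b]))
E
```

```text
10.925 [ 0.54048222 -0.15043945  0.17647374] [ 3.14106592e+00  6.03288511e-05 -1.62605013e+00] [-0.25195847  1.05261831 -6.87986764] [0.08559856 0.03687539 0.00370103] 0.013764565523676081
```

View pics/ws9.png

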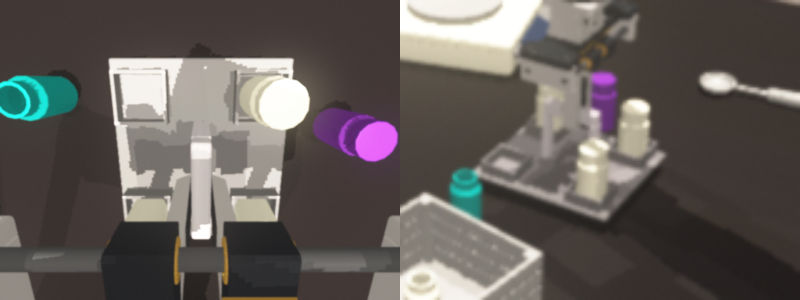

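Carrier lifted about 19 mm and it looks level; the wrist carries about 6.5 N. Raising smoothly to 120 mm.

{"method": "jog_arm", "body": {"moves": [[0, 0, 0, 0, 0, 5, 0], [0, 0, 0, 0, 0, 10, 0], [0, 0, 0, 0, 0, 14, 0], [0, 0, 0, 0, 0, 14, 0], [0, 0, 0, 0, 0, 14, 0], [0, 0, 0, 0, 0, 14, 0], [0, 0, 0, 0, 0, 14, 0], [0, 0, 0, 0, 0, 10, 0], [0, 0, 0, 0, 0, 5, 0], [0, 0, 0, 0, 0, 0, 0], [0, 0, 0, 0, 0, 0, 0], [0, 0, 0, 0, 0, 0, 0]]}}

```text
time: 12.48
tool_pos: [0.5404, -0.1504, 0.276]
ee_rot: [3.14, 0.0, -1.626]
wrist_force: [-0.5, -0.1, -6.8]
width: 0.014
```

{"method": "jog_arm", "body": {"moves": [[0, 0, 0, 0, 0, 0, 0], [0, 0, 0, 0, 0, 0, 0], [0, 0, 0, 0, 0, 0, 0], [0, 0, 0, 0, 0, 0, 0], [0, 0, 0, 0, 0, 0, 0], [0, 0, 0, 0, 0, 0, 0]]}}

```text
time: 13.22
tool_pos: [0.5407, -0.1505, 0.2767]
ee_rot: [-3.142, -0.0, -1.626]
wrist_force: [0.7, -0.1, -6.0]
width: 0.0139
```

```bash
python3 - <<'E'
from h import *
im=snap("wrist","w10"); o=get_obs();print(o["time"],o["tool_pos"],o["ee_rot"],o["wrist_force"],o["wrist_torque"],o["width"],abs(o["qvel"]).max())
snap("side","s10")
a=cv2.resize(cv2.imread("pics/w10.png"),(400,300));b=cv2.resize(cv2.imread("pics/s10.png")[60:300,150:470],(400,300))
cv2.imwrite("pics/ws10.png",np.hstack([a,b]))
cv2.imwrite("pics/s10c.png",cv2.resize(cv2.imread("pics/s10.png")[90:230,220:400],None,fx=4,fy=4,interpolation=cv2.INTER_CUBIC))
E
```

```text
13.275 [ 0.54063661 -0.15049769  0.27672202] [ 3.14159138e+00 -1.15940513e-04 -1.62598378e+00] [-0.82280555  0.26254767 -6.60961258] [ 0.1303081   0.05600953 -0.0270303 ] 0.01325596390128851 0.0019545170864799888
```

View pics/ws10.png

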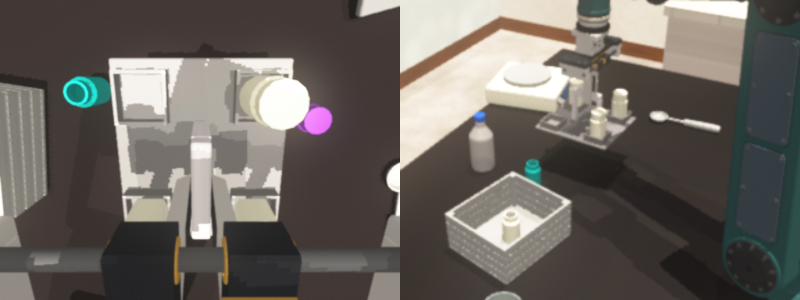

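View pics/s10c.png

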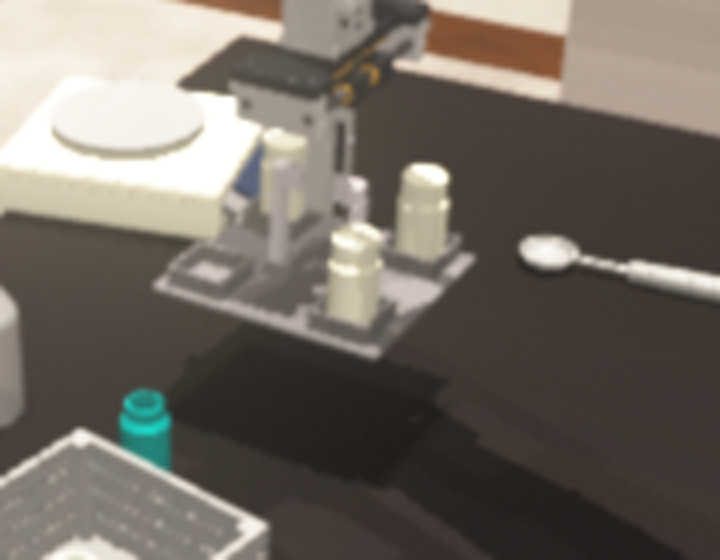

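```bash
python3 - <<'E'
from h import *
c=np.array([.5477,-.1497]);y=-.055;R=np.array([[np.cos(y),-np.sin(y)],[np.sin(y),np.cos(y)]])
for n,p in [("left +x+y",(.095,.085)),("bottom -x+y",(-.095,.085)),("right -x-y",(-.095,-.085))]:
    q=c+R@np.array(p)
    for z in (.120,.126): print(n,z,((proj("side",[*q,z])-[220,90])*4).round())
E
```

```text
left +x+y 0.12 [150. 290.]
left +x+y 0.126 [149. 283.]
bottom -x+y 0.12 [373. 362.]
bottom -x+y 0.126 [374. 354.]
right -x-y 0.12 [474. 261.]
right -x-y 0.126 [475. 254.]
```

The corners match a level tray at 120 mm to within about 2 px (a few mm). Everything is still, so I'm handing the job in.

```bash
python3 -c "
from bench import *
print(close_job())"
```

```text
the job is handed in; nothing more can be done
None
```

I put the spent jar in the basket while the carrier still stood on the bench. I then lifted the carrier by its handle and handed the job in with it held in the air at about 13.3 s; no verdict was reported.

**Last checks:**
- **Carrier:** its underside is about 120 mm above the bench. Three of its corners in the side view match a level tray to within about 2 px.
- **Stillness and grip:** joint speeds were below 0.002 rad/s. The fingers are closed on the 14 mm bar and the wrist carries about 6.5 N. I expected about 5.5 N from the nominal masses, which are not exact.
- **Jars:** the three capped jars stand in their pockets, and the spent jar stands upright and released in the basket.
- **Bystanders:** the arm never went near the wash bottle, beaker or scoop, nor touched either look-alike. I did not measure their positions again afterwards.

**Disagreements:**
- The fingers read 34 mm while gripping the spent jar, although its body is 38 mm across. It held all the way to the basket, and I did not find out why.
- My first wrist-camera reading of the jar was about 7 mm off because the arm had not settled. I measured it again at rest before grasping.

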